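# Close and clip the wet palette

### The arm

A 7-joint arm with a two-finger parallel gripper is mounted at the origin on the work surface. World frame = base frame: x ahead of the robot, y to its left, z up, the work surface at z = 0. Lengths are in m, angles in rad, forces in N, time in s.
With the tool pointing down it reaches from about 0.425 to 0.925 m from the base axis. Payload 6.8 kg.
Tool frame: the origin (TCP) lies midway between the tips of the shut fingers; the grasp point (between the pads) lies r.grasp_offset behind it (r.grasp_offset is the distance from the TCP to the grasp point, in m); z points along the fingers, y is the direction in which the jaws open and shut (so a half turn about z gives the same grasp; the last joint's range is limited). The gripper opens to 85 mm and grips with 20 to 120 N. Pads are 22 mm wide; open, the fingers measure 114 mm over their backs; the gripper's body (76 mm by 85 mm) begins 54 mm behind the grasp point. The pads swing forward as they close: fully open they stand 13 mm farther back than shut.
Start: joints at [1.175, 0.477, 0.022, 1.555, -0.011, 1.109, -0.083], TCP at [0.192, -0.647, 0.231] pointing down, gripper open.
Joint ranges: [-2.96, 2.96], [-0.34, 2.1], [-1.41, 1.46], [0.24, 2.44], [-1.37, 4.51], [0.17, 1.92], [-2.96, 2.96]. Speed limits (rad/s): [2.39, 2.39, 3.14, 3.14, 3.14, 3.14, 3.14].

### API

Orientations are given as a rotation vector (axis times angle).
In Python, from bench import r gives the robot as it stands. The module is installed in compiled form; this text tells all that it offers.
- The arm moves only by the tool send_rows, never from a script. Its argument "moves" is one flat list of numbers, 4 for each row, row after row: the shift along the tool's x, y, z in mm, then the turn about the tool's z in degrees. A call has 1 to 8 rows; each row is the pose to reach, as a shift and turn from the pose commanded when the call began, along the tool's axes at that moment; what a row does not reach only later rows make up. A row lasts 1/8 s, in which the tool goes at most 62.5 mm and 10.7 degrees, less where a joint would pass 70% of its speed; a pose out of reach is approached as far as the arm can. A call with a gripper value outside its range is refused whole. "hand" is the closure, from 0 (fully open) to 1 (shut), set as the call begins (left out, the last holds). The fingers move at their own pace and stop on an object; "newtons" is the grip in N (left out, the last holds). Time passes only in rows, so rows that repeat a pose let the fingers close. It gives the time, the measured TCP pose, the force and the opening at its end, in the units of the state.
- r.get_obs(): the state, without advancing time (a new reading comes with each control period).
- r.grab_frame(name): name is "scene" or "top" or "wrist"; returns a dict with "img" (384x512x3 uint8, red, green, blue), "mtx" (3x3 intrinsics, pixels), "world_to_cam" (4x4, takes a point from world to camera coordinates). Camera axes: x right, y up, looking along -z (the intrinsics and any distortion apply to the point x, -y, -z); pixel columns grow to the right and rows downward; lengths in m; the calibration is good to about 2 mm. A picture is of the moment at which its call begins. There is no depth.
- r.hand_in(): hands the job in, once; it reports no verdict.
The state is a dict: "clock": time; "joints": joint angles; "qvel": joint speeds; "tau": joint torques, N m; "tcp_pos": TCP position; "orientation": TCP orientation; "contact_force": force on the tool from outside, world axes, zero at the start; "moment": the same for the moment, N m; "grip_width": finger opening in m.
Only numpy, scipy, OpenCV 4.12 (cv2) and the standard library are available. Lean on these libraries where they do the work, as an engineer would, in place of code of your own. Each camera call takes 0.05 s, during which the arm holds its last target.

### The job

The painting session is over: close the wet palette so that it seals. With the fingertips, push its raised lid gently shut until it lies flush on the tray, and then push both front clips down flat against the tray's front. Lift nothing, do not shove the palette about, and leave the pots, the bottle and the glass where they stand.

Things in the scene. Friction and masses are not known exactly. Their poses are not given: they have to be found in the camera images.
- palette: Wet palette: dark grey plastic tray, 140 mm deep (x) by 205 mm wide (y), rim 30 mm above the table, about 1 kg with lid, loose on rubber feet. Origin: centre of its underside, on the table. Its -x side is the front, roughly facing the robot; +x points to the hinge side, +y to the left clip, z up. Shut, it is 46 mm high (44 mm at the lid's edges).
- lid_hinge (a point): Middle of the lid's hinge line, along the back rim of the tray: at (74.5, 0, 30) mm in the palette's frame; the axis is the palette's y.
- lid (a joint): Off-white lid, 140 by 205 mm, 14 mm deep. 0 rad: shut, flush on the tray; 1.57: upright; larger leans back, away from the front. It starts at 1.35 to 1.8; its stiff hinge (0.25 N m) keeps it wherever it is left. Its outer face, 14 mm off the hinge axis (plus a 1.2 mm raised panel, 15 mm in from the edges), looks away from the front when raised and up when shut.
- lid_edge (a point): Middle of the lid's front upper edge, opposite the hinge: 144.5 mm along the lid from the hinge axis, on the outer face. On the raised lid it is the highest part, except for the clips, which stick out up to 35 mm beyond it.
- clip_left (a joint): Grey clip flap, 42 mm wide, 28 mm long, hinged on the lid's front edge. 0 rad: folded down, along the tray's front; 1.57: straight out in the lid's plane (level when the lid is shut); larger: turned up. Starts at 1.2 to 1.8, stays where left (0.03 N m). Lid shut: pivot at (-75, 62, 37) mm in the palette's frame; folded, it ends 9 mm above the table, 3.5 mm (end lip 6.5 mm) before the pivot.
- clip_right (a joint): The same clip on the other side, 62 mm to the palette's -y; with the lid shut its pivot is at (-75, -62, 37) mm in the palette's frame.
- clip_left_tip (a point): Middle of the left clip's free end, on its outer face, 28 mm from its pivot.
- clip_right_tip (a point): The same point of the right clip.
- pot_a: Blue paint pot with a clear cap, 33 mm across, 45 mm high; origin at the centre of its underside. To be left alone.
- pot_b: Brown paint pot with a clear cap, 33 mm across, 45 mm high; origin at the centre of its underside. To be left alone.
- dropper: Grey-green paint bottle with a white nozzle, 25 mm across, 60 mm high; origin at the centre of its underside. To be left alone.
- glass: Empty rinsing glass, 72 mm across, 70 mm high; origin at the centre of its underside. To be left alone.
Things that resemble listed ones, but are neither listed nor needed, are in the scene too. Several things have the shape of the palette; the one meant has the colours described above.

How it is judged:
By the outcome, as a careful person would: the job done as asked, in the order asked, and still so for the second after the job is handed in, with the robot touching nothing.
It also fails if it takes over 54 s, if anything falls off the work surface, if the arm or the gripper's body presses on something with over 40 N, if the wrist force passes 120 N, or if a joint passes its speed limit or range.

## Working session

There is one attempt and no reset: what is moved stays moved. The work goes in short steps, Python scripts to look and compute and a tool call to move; the robot and the scene stay as the last step left them, time stands still between calls to the robot, and variables do not carry over. Pictures are saved under pics/ and viewed, and the job is handed in when it is done.

Besides the shell and the picture viewer there is one more tool, called in YAML: its name, and indented under it one key for each argument. send_rows: Moves the arm, as the interface text tells. Its arguments: {"type":"object","properties":{"moves":{"type":"array"},"hand":{"type":"number"},"newtons":{"type":"number"}},"required":["moves"]}

```bash
mkdir -p pics; python3 - <<'E'
from bench import r
import cv2,pickle
o=r.get_obs()
print({k:o[k] for k in o}, r.grasp_offset)
for n in ("scene","top","wrist"):
    f=r.grab_frame(n); pickle.dump(f,open(f"{n}0.pkl","wb"))
    cv2.imwrite(f"pics/{n}0.png",f["img"][:,:,::-1]); print(n,f["mtx"].round(1).tolist(),f["world_to_cam"].round(3).tolist(),[k for k in f])
E
```

```text
{'clock': 0.0, 'joints': array([ 1.1749148 ,  0.47782146,  0.02234057,  1.55644811, -0.01150368,
        1.10927707, -0.08308704]), 'qvel': array([-1.14301838e-03, -2.10220649e-04, -1.81848238e-03, -1.06311018e-05,
       -1.06324478e-03, -1.64672633e-03, -2.04660394e-03]), 'tau': array([-8.43257221e-04, -5.96445465e+01,  1.60794664e+00, -2.81196481e+01,
        1.26046519e-02,  9.39540449e-03, -1.49475005e-05]), 'tcp_pos': array([ 0.19140308, -0.64668425,  0.23031281]), 'orientation': array([-3.10735423e+00, -4.50282249e-01,  6.17237395e-04]), 'contact_force': array([-0.88703224, -0.15182709,  0.4658674 ]), 'moment': array([-0.01253862, -0.05211879,  0.01401497]), 'grip_width': 0.0854754037858975} 0.0187
scene [[418.1, 0.0, 248.5], [0.0, 418.1, 194.0], [0.0, 0.0, 1.0]] [[-0.987, 0.159, -0.005, 0.576], [-0.103, -0.618, 0.779, 0.048], [0.121, 0.77, 0.627, -0.893], [0.0, 0.0, 0.0, 1.0]] ['img', 'mtx', 'world_to_cam']
top [[385.7, 0.0, 257.5], [0.0, 385.7, 193.0], [0.0, 0.0, 1.0]] [[-0.01, -1.0, 0.02, 0.062], [0.988, -0.006, 0.153, -0.565], [-0.153, 0.021, 0.988, -0.675], [0.0, 0.0, 0.0, 1.0]] ['img', 'mtx', 'world_to_cam']
wrist [[273.2, 0.0, 259.4], [0.0, 273.2, 192.0], [0.0, 0.0, 1.0]] [[0.284, -0.959, -0.001, -0.674], [0.912, 0.27, -0.309, 0.04], [0.296, 0.087, 0.951, -0.381], [0.0, 0.0, 0.0, 1.0]] ['img', 'mtx', 'world_to_cam']
```

View pics/scene0.png

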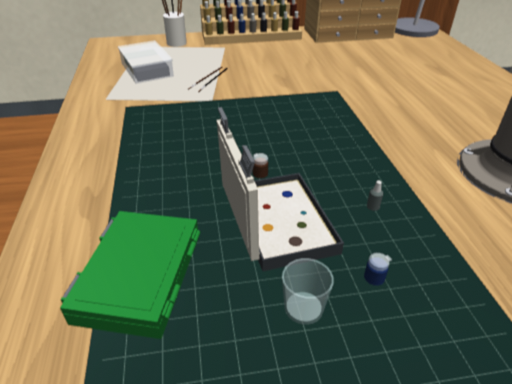

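View pics/top0.png

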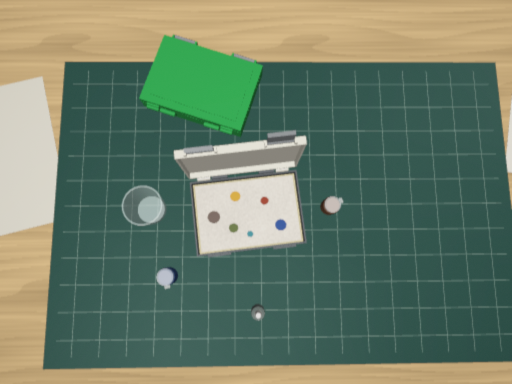

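View pics/wrist0.png

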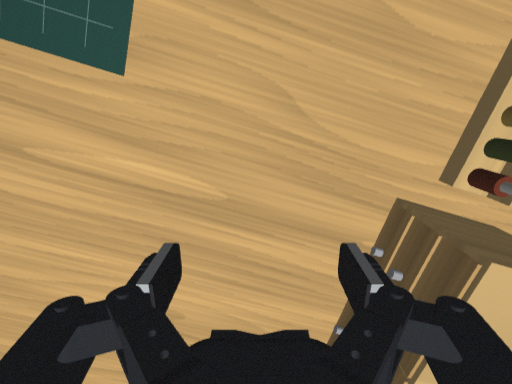

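Candidates for the palette: the green closed one (scene 135,268 / top 200,85), the small grey-and-white one on the paper (scene 147,60), and the open one with a dark grey tray and raised off-white lid (scene 275,210 / top 247,200). The open one fits. I'll confirm it in an enlarged crop.

```bash
cat > h.py <<'E'
import numpy as np,cv2,pickle
def ray(f,u,v):
    K=f["mtx"];W=np.array(f["world_to_cam"]);R=W[:3,:3];t=W[:3,3]
    d=np.array([(u-K[0,2])/K[0,0],(v-K[1,2])/K[1,1],1.]);d=np.array([d[0],-d[1],-d[2]])
    return -R.T@t,R.T@d
def onz(f,u,v,z):
    c,d=ray(f,u,v);return c+d*(z-c[2])/d[2]
def proj(f,p):
    W=np.array(f["world_to_cam"]);q=W[:3,:3]@np.asarray(p)+W[:3,3];q=np.array([q[0],-q[1],-q[2]])
    K=f["mtx"];return (K[0,0]*q[0]/q[2]+K[0,2],K[1,1]*q[1]/q[2]+K[1,2])
def tri(f1,p1,f2,p2):
    c1,d1=ray(f1,*p1);c2,d2=ray(f2,*p2)
    s=np.linalg.lstsq(np.array([d1,-d2]).T,c2-c1,rcond=None)[0]
    a=c1+s[0]*d1;b=c2+s[1]*d2;return (a+b)/2,np.linalg.norm(a-b)
def crop(img,x0,y0,x1,y1,k):
    return cv2.resize(img[y0:y1,x0:x1],None,fx=k,fy=k,interpolation=cv2.INTER_CUBIC)
def load(n): return pickle.load(open(n+".pkl","rb"))
E
python3 - <<'E'
from h import *
cv2.imwrite("pics/ctop.png",crop(load("top0")["img"],165,120,325,270,4)[:,:,::-1][:600])
cv2.imwrite("pics/cscene.png",crop(load("scene0")["img"],205,100,350,275,3.4)[:,:,::-1][:600])
E
```

```text
(no output)
```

View pics/ctop.png

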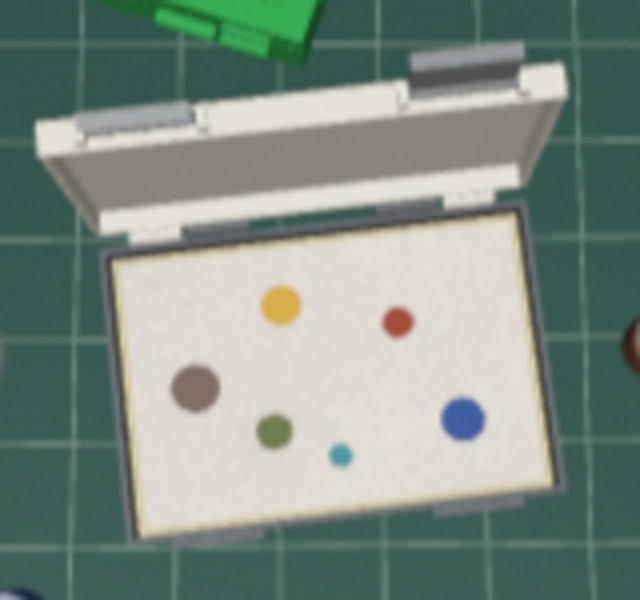

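View pics/cscene.png

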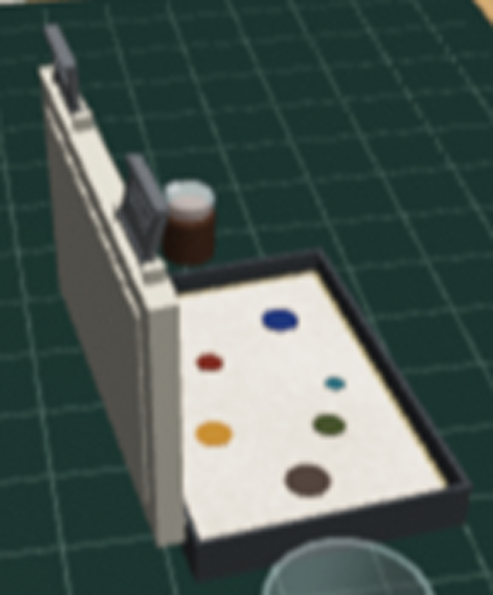

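The crop shows it clearly: dark grey tray, off-white lid, grey clips. In crop pixels the tray rim corners are about (102,252), (525,205), (132,542) and (565,487), and the lid's outer top corners are about (35,123) and (565,63). Now I'll measure.

```bash
python3 - <<'E'
from h import *
np.set_printoptions(precision=4,suppress=True)
T=load("top0");S=load("scene0")
ct=lambda p:(165+(p[0]+.5)/4-.5,120+(p[1]+.5)/4-.5)
cs=lambda p:(205+(p[0]+.5)/3.4-.5,100+(p[1]+.5)/3.4-.5)
P={k:onz(T,*ct(p),.030) for k,p in dict(BL=(102,252),BR=(525,205),FL=(132,542),FR=(565,487)).items()}
for k in P: print(k,P[k])
n=lambda a,b:np.linalg.norm(P[a]-P[b])
print("sizes",n('BL','BR'),n('FL','FR'),n('BL','FL'),n('BR','FR'))
S2={k:onz(S,*cs(p),.030) for k,p in dict(FL=(470,487),FR=(318,250)).items()};print("scene",S2)
print("lidL outer",tri(T,ct((35,123)),S,cs((147,305))))
print("lidR outer",tri(T,ct((565,63)),S,cs((42,70))))
print("lidL inner",tri(T,ct((42,158)),S,cs((178,297))))
ctr=sum(P.values())/4
y=(P['BL']-P['BR'])/n('BL','BR')+(P['FL']-P['FR'])/n('FL','FR')
x=(P['BL']-P['FL'])+(P['BR']-P['FR'])
print(ctr,np.degrees(np.arctan2(-y[0],y[1])),np.degrees(np.arctan2(x[1],x[0])))
# objects
for nme,(u,v),z in [("potA",(166,277),.045),("potB",(332,205),.045),("drop",(258,314),.06),("glass",(143,205),.07)]: print(nme,onz(T,u,v,z))
E
```

```text
BL [0.5883 0.1847 0.03  ]
BR [ 0.6099 -0.0169  0.03  ]
FL [0.4523 0.1686 0.03  ]
FR [ 0.4756 -0.0323  0.03  ]
sizes 0.20281523620273348 0.20226172291417574 0.13691530813445504 0.1351763628265435
scene {'FL': array([0.453 , 0.1704, 0.03  ]), 'FR': array([ 0.4767, -0.0316,  0.03  ])}
lidL outer (array([0.6126, 0.1882, 0.1763]), np.float64(0.0016359259990944806))
lidR outer (array([ 0.6353, -0.0161,  0.1728]), np.float64(0.0013110249829903528))
lidL inner (array([0.5992, 0.1852, 0.1762]), np.float64(0.0023561989261221858))
[0.5315 0.076  0.03  ] 6.385538558641619 6.637048333391794
potA [0.4143 0.2225 0.045 ]
potB [ 0.5418 -0.0806  0.045 ]
drop [0.3506 0.0589 0.06  ]
glass [0.5411 0.2611 0.07  ]
```

Measured: palette centre is about (0.531, 0.076), yaw about 6.5°, and the lid edge middle is at (0.624, 0.086, 0.175). That puts the lid at about 92°, and the sizes and heights agree. Next I go behind the lid with the fingers shut and the jaw axis along the palette's x, so the fingers are narrow between the clips.

send_rows:
  moves: [43,-32,-4,-10,87,-65,-8,-20,130,-97,-12,-30,174,-130,-16,-40,217,-162,-20,-50,260,-194,-24,-60,304,-227,-28,-70,347,-259,-30,-80]
  hand: 1
  newtons: 40

```text
clock: 1.15
tcp_pos: [0.4516, -0.2989, 0.2615]
orientation: [2.085, 2.349, -0.0]
contact_force: [0.2, -0.1, 0.2]
grip_width: -0.0001
```

```bash
cat >> h.py <<'E'
from scipy.spatial.transform import Rotation as Ro
C=np.array([.5315,.076]);YAW=np.radians(6.5)
def pal2w(x,y,z):  # mm
    c,s=np.cos(YAW),np.sin(YAW);x/=1000;y/=1000
    return np.array([C[0]+c*x-s*y,C[1]+s*x+c*y,z/1000])
def w2pal(p):
    c,s=np.cos(YAW),np.sin(YAW);d=np.asarray(p)[:2]-C
    return np.array([c*d[0]+s*d[1],-s*d[0]+c*d[1],p[2]])*1000
def st(r):
    o=r.get_obs();R=Ro.from_rotvec(o["orientation"]).as_matrix()
    print("t",round(o["clock"],2),"tcp",o["tcp_pos"].round(4),"pal",w2pal(o["tcp_pos"]).round(1),"yaw",round(np.degrees(np.arctan2(R[1,0],R[0,0])),2),"F",o["contact_force"].round(1),"grip",round(o["grip_width"],4),"j",o["joints"].round(2))
    return o,R
def go(r,x,y,z):
    o,R=st(r);d=R.T@(pal2w(x,y,z)-o["tcp_pos"]);print("tool shift mm",(d*1000).round(1))
E
python3 - <<'E'
from h import *; from bench import r
o,R=st(r); print(R.round(3)); go(r,170,-40,262)
E
```

```text
t 1.15 tcp [ 0.4516 -0.2989  0.2615] pal [-121.8 -363.4  261.5] yaw 96.82 F [ 0.2 -0.1  0.2] grip -0.0001 j [ 0.82  0.26 -0.42  1.82  0.12  1.09  0.48]
[[-0.119  0.993  0.   ]
 [ 0.993  0.119 -0.   ]
 [-0.     0.    -1.   ]]
t 1.15 tcp [ 0.4516 -0.2989  0.2615] pal [-121.8 -363.4  261.5] yaw 96.82 F [ 0.2 -0.1  0.2] grip -0.0001 j [ 0.82  0.26 -0.42  1.82  0.12  1.09  0.48]
tool shift mm [321.8 293.6  -0.5]
```

send_rows:
  moves: [40,45,0,0,80,90,0,0,125,132,0,0,170,172,0,0,217,210,0,0,265,240,0,0,315,262,0,0,363,275,0,0]

```text
clock: 2.15
tcp_pos: [0.6835, 0.0932, 0.2607]
orientation: [-2.092, -2.343, 0.0]
contact_force: [0.7, -0.4, -0.3]
grip_width: 0.0
```

```bash
python3 - <<'E'
from h import *; from bench import r
st(r)
a=r.grab_frame("scene");b=r.grab_frame("wrist");t=r.grab_frame("top")
cv2.imwrite("pics/s1.png",np.hstack([crop(a["img"],180,0,400,290,1.8),crop(b["img"],0,0,512,384,1.36)[:522,:]])[:,:,::-1][:, :800])
cv2.imwrite("pics/t1.png",crop(t["img"],140,60,340,260,3)[:,:,::-1])
E
```

```text
t 2.15 tcp [0.6835 0.0932 0.2607] pal [ 1.529e+02 -1.000e-01  2.607e+02] yaw 96.49 F [ 0.7 -0.4 -0.3] grip 0.0 j [ 0.12  0.53 -0.52  1.45  0.27  1.23 -0.32]
```

View pics/s1.png

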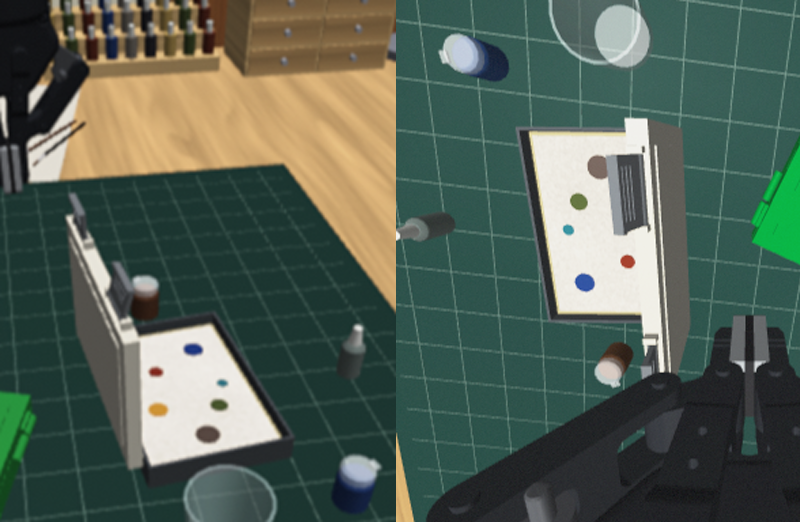

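View pics/t1.png

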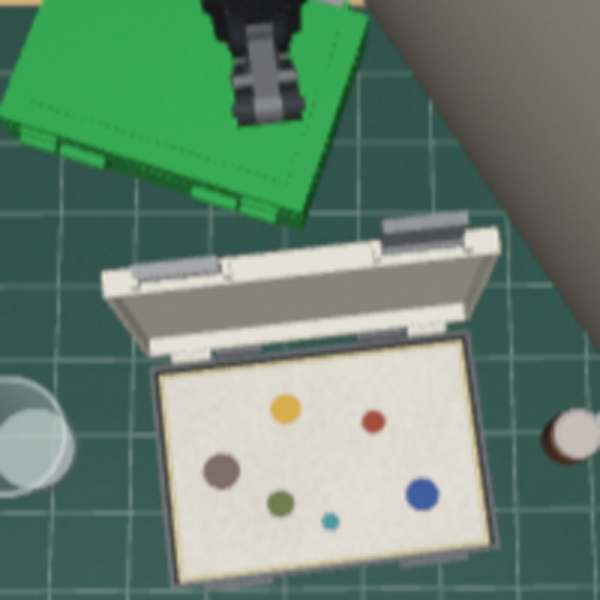

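The wrist view shows the shut fingers behind the lid (wrist crop 750,340), with the clips well to either side. I'll descend.

send_rows:
  moves: [0,0,30,0,0,0,60,0,0,0,90,0,0,-5,108,0,0,-20,108,0,0,-30,108,0,0,-38,108,0]

```text
clock: 3.18
tcp_pos: [0.6451, 0.0866, 0.154]
orientation: [2.092, 2.342, 0.001]
contact_force: [-0.6, 0.0, 0.1]
grip_width: -0.0001
```

```bash
python3 - <<'E'
from h import *; from bench import r
st(r)
a=r.grab_frame("scene");b=r.grab_frame("wrist")
cv2.imwrite("pics/s2.png",np.hstack([crop(a["img"],180,20,380,240,2.0)[:440],crop(b["img"],112,80,512,384,1)[:304].repeat(1,0)] if 0 else [crop(a["img"],180,20,380,240,2.0),cv2.resize(b["img"][64:,112:],(400,440))])[:,:,::-1])
for th in range(92,-1,-4):
    t=np.radians(th);a=120
    print(th,round(74.5-a*np.cos(t)+15.2*np.sin(t)+12,1),round(30+a*np.sin(t)+15.2*np.cos(t),1),end=' | ')
E
```

```text
t 3.17 tcp [0.6451 0.0866 0.154 ] pal [114.1  -2.4 154. ] yaw 96.46 F [-0.6  0.   0.1] grip -0.0001 j [ 0.13  0.56 -0.51  1.66  0.32  1.   -0.37]
92 105.9 149.4 | 88 97.5 150.5 | 84 89.1 150.9 | 80 80.6 150.8 | 76 72.2 150.1 | 72 63.9 148.8 | 68 55.6 147.0 | 64 47.6 144.5 | 60 39.7 141.5 | 56 32.0 138.0 | 52 24.6 133.9 | 48 17.5 129.3 | 44 10.7 124.3 | 40 4.3 118.8 | 36 -1.6 112.8 | 32 -7.2 106.5 | 28 -12.3 99.8 | 24 -16.9 92.7 | 20 -21.1 85.3 | 16 -24.7 77.7 | 12 -27.7 69.8 | 8 -30.2 61.8 | 4 -32.1 53.5 | 0 -33.5 45.2 |
```

View pics/s2.png

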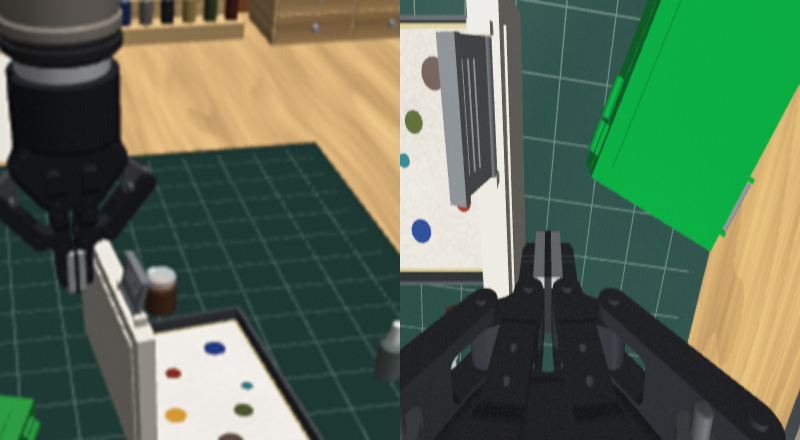

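send_rows:
  moves: [2,-8,3,0,2,-16,3,0,2,-25,3,0,2,-33,3,0,2,-42,4,0,2,-50,5,0,2,-58,7,0,2,-66,9,0]

```text
clock: 4.28
tcp_pos: [0.5788, 0.0815, 0.144]
orientation: [-2.092, -2.344, 0.0]
contact_force: [1.4, 1.8, -0.9]
grip_width: 0.0001
```

```bash
python3 - <<'E'
from h import *; from bench import r
st(r)
a=r.grab_frame("scene");b=r.grab_frame("wrist")
cv2.imwrite("pics/s3.png",np.hstack([crop(a["img"],180,20,380,240,2.0),cv2.resize(b["img"][64:,112:],(400,440))])[:,:,::-1])
E
```

```text
t 4.28 tcp [0.5788 0.0815 0.144 ] pal [4.77e+01 1.00e-01 1.44e+02] yaw 96.49 F [ 1.4  1.8 -0.9] grip 0.0001 j [ 0.16  0.48 -0.53  1.83  0.3   0.91 -0.39]
```

View pics/s3.png

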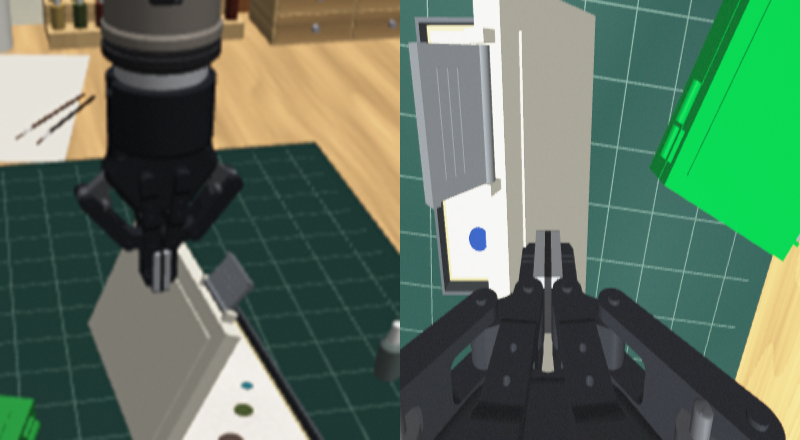

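send_rows:
  moves: [0,-8,3,0,0,-16,6,0,0,-23,10,0,0,-30,15,0,0,-37,20,0,0,-43,25,0,0,-49,31,0,0,-55,38,0]

```text
clock: 5.38
tcp_pos: [0.5243, 0.0754, 0.1058]
orientation: [-2.092, -2.344, 0.0]
contact_force: [0.2, -0.3, 0.9]
grip_width: 0.0
```

```bash
python3 - <<'E'
from h import *; from bench import r
st(r)
a=r.grab_frame("scene");b=r.grab_frame("wrist")
cv2.imwrite("pics/s4.png",np.hstack([crop(a["img"],180,60,380,280,2.0),cv2.resize(b["img"][64:,112:],(400,440))])[:,:,::-1])
E
```

```text
t 5.38 tcp [0.5243 0.0754 0.1058] pal [ -7.2   0.2 105.8] yaw 96.49 F [ 0.2 -0.3  0.9] grip 0.0 j [ 0.17  0.45 -0.53  1.98  0.32  0.79 -0.43]
```

View pics/s4.png

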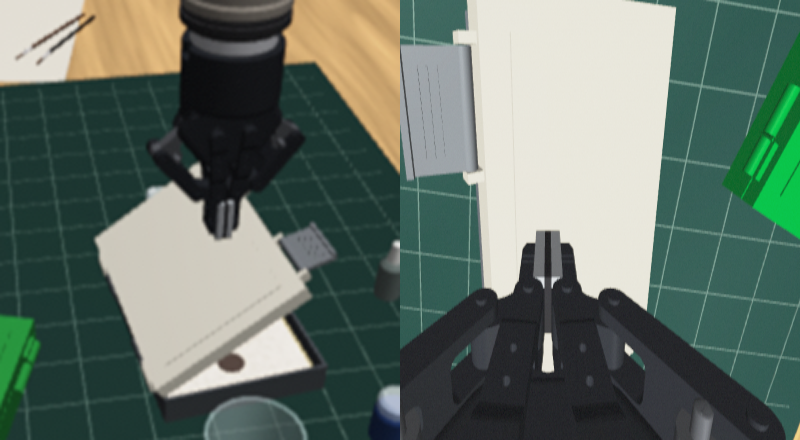

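send_rows:
  moves: [0,-5,6,0,0,-10,13,0,0,-14,21,0,0,-18,28,0,0,-21,36,0,0,-23,44,0,0,-25,52,0,0,-26,57,0]

```text
clock: 6.48
tcp_pos: [0.4987, 0.0723, 0.0487]
orientation: [-2.092, -2.343, 0.001]
contact_force: [-0.6, 0.8, 0.5]
grip_width: -0.0002
```

```bash
python3 - <<'E'
from h import *; from bench import r
st(r)
a=r.grab_frame("scene");b=r.grab_frame("wrist")
cv2.imwrite("pics/s5.png",np.hstack([crop(a["img"],180,100,380,320,2.0),cv2.resize(b["img"][64:,112:],(400,440))])[:,:,::-1])
E
```

```text
t 6.47 tcp [0.4987 0.0723 0.0487] pal [-33.    0.1  48.7] yaw 96.49 F [-0.6  0.8  0.5] grip -0.0002 j [ 0.13  0.51 -0.49  2.07  0.39  0.65 -0.51]
```

View pics/s5.png

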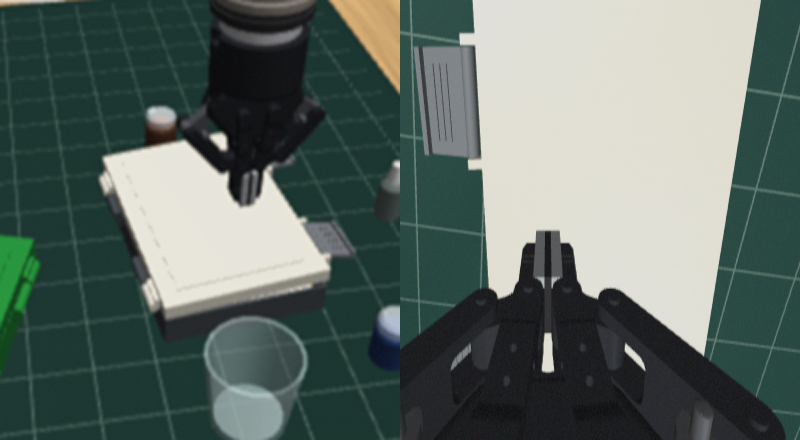

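send_rows:
  moves: [0,-2,2,0,0,-2,3,0,0,-2,4,0,0,-2,4,0]

```text
clock: 7.08
tcp_pos: [0.497, 0.0722, 0.0453]
orientation: [2.092, 2.344, 0.0]
contact_force: [-0.3, -0.6, 0.2]
grip_width: 0.0003
```

```bash
python3 - <<'E'
from h import *; from bench import r
st(r)
E
```

```text
t 7.08 tcp [0.497  0.0722 0.0453] pal [-34.7   0.1  45.3] yaw 96.49 F [-0.3 -0.6  0.2] grip 0.0003 j [ 0.12  0.51 -0.48  2.08  0.39  0.64 -0.51]
```

send_rows:
  moves: [0,0,1,0,0,0,2,0,0,0,2,0]

```text
clock: 7.45
tcp_pos: [0.497, 0.0722, 0.044]
orientation: [2.092, 2.343, -0.001]
contact_force: [-3.4, -1.2, 9.8]
grip_width: -0.0001
```

```bash
python3 - <<'E'
from h import *; from bench import r
st(r);st(r)
a=r.grab_frame("scene");
cv2.imwrite("pics/s6.png",crop(a["img"],220,150,370,270,5)[:,:,::-1])
E
```

```text
t 7.45 tcp [0.497  0.0722 0.044 ] pal [-34.7   0.1  44. ] yaw 96.48 F [-3.4 -1.2  9.8] grip -0.0001 j [ 0.12  0.51 -0.48  2.08  0.4   0.63 -0.52]
t 7.45 tcp [0.497  0.0722 0.044 ] pal [-34.7   0.1  44. ] yaw 96.48 F [-3.4 -1.2  9.8] grip -0.0001 j [ 0.12  0.51 -0.48  2.08  0.4   0.63 -0.52]
```

View pics/s6.png

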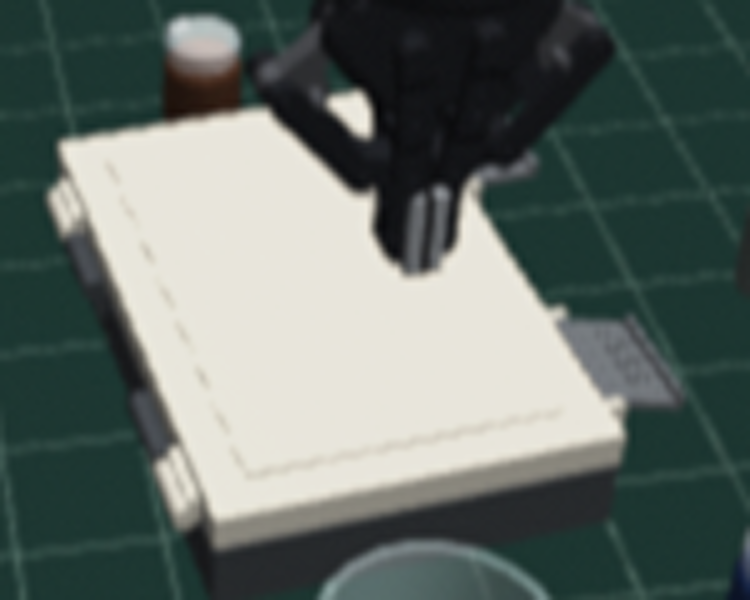

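The force rose to 9.8 N at TCP z = 44 mm and the seam looks closed, so the lid is on its stop. I'll lift off and re-locate the palette and clips.

send_rows:
  moves: [0,0,-10,0,0,10,-50,0,0,40,-100,0,0,90,-130,0,0,140,-140,0]

```text
clock: 8.12
tcp_pos: [0.6388, 0.0881, 0.1868]
orientation: [2.091, 2.341, 0.006]
contact_force: [1.2, 0.1, -0.5]
grip_width: 0.0001
```

```bash
python3 - <<'E'
from h import *; from bench import r
st(r)
a=r.grab_frame("scene");t=r.grab_frame("top");pickle.dump(a,open("scene1.pkl","wb"));pickle.dump(t,open("top1.pkl","wb"))
cv2.imwrite("pics/s7.png",crop(a["img"],220,150,370,270,5)[:,:,::-1])
cv2.imwrite("pics/t7.png",crop(t["img"],165,120,325,270,4)[:,:,::-1])
E
```

```text
t 8.12 tcp [0.6388 0.0881 0.1868] pal [ 1.080e+02 -1.000e-01  1.868e+02] yaw 96.46 F [ 1.2  0.1 -0.5] grip 0.0001 j [ 0.15  0.52 -0.53  1.65  0.3   1.05 -0.36]
```

View pics/s7.png

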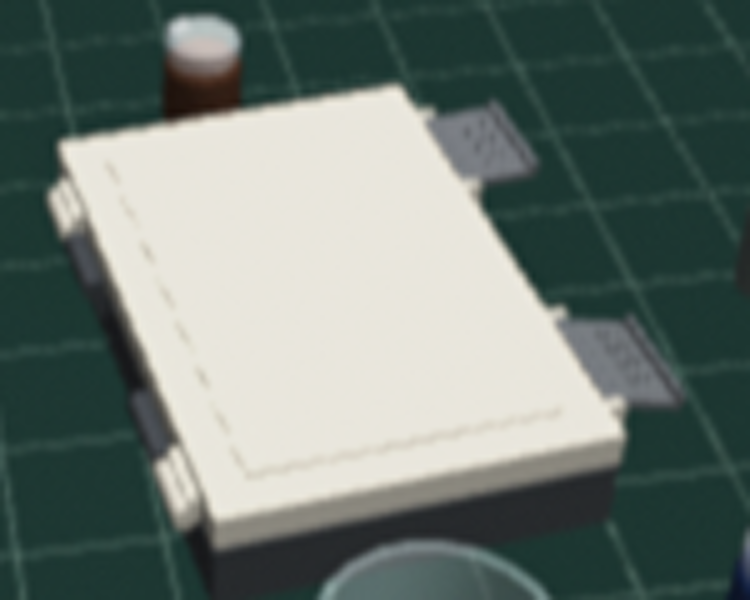

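View pics/t7.png

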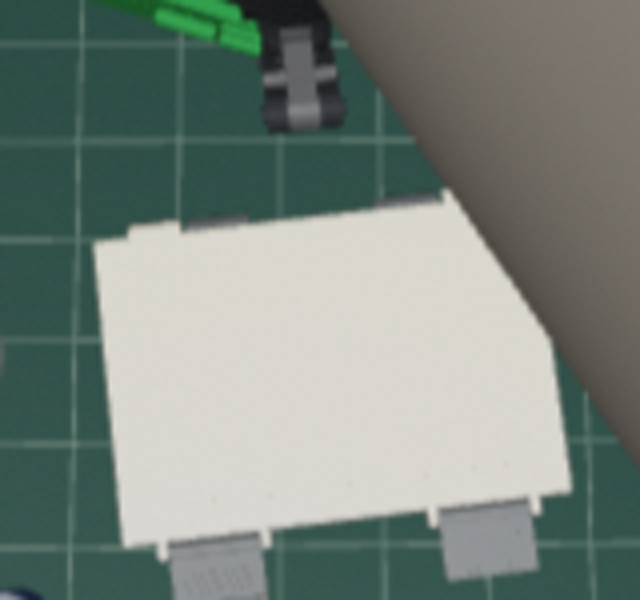

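The lid is flush all round. In the top crop its corners are (95,242), (125,547) and (572,490), with both clips sticking out along the front edge.

```bash
python3 - <<'E'
from h import *
T=load("top1");S=load("scene1")
ct=lambda p:(165+(p[0]+.5)/4-.5,120+(p[1]+.5)/4-.5)
cs=lambda p:(220+(p[0]+.5)/5-.5,150+(p[1]+.5)/5-.5)
for n,p in dict(BL=(95,242),FL=(125,547),FR=(572,490)).items(): print(n,w2pal(onz(T,*ct(p),.044)).round(1))
for n,p in dict(FL=(626,432),FR=(400,85),BR=(60,146),BL=(215,520)).items(): print("s",n,w2pal(onz(S,*cs(p),.044)).round(1))
for n,p in dict(Lc=(217,540),Rc=(487,505)).items(): print(n,w2pal(onz(T,*ct(p),.037)).round(1))
# right clip tip corners, top vs scene
for a,b in [((537,571),(538,165)),((448,580),(495,103)) ]:pass
print("R tip -y corner",[ (w2pal(q[0]).round(1),q[1].round(4)) for q in [tri(T,ct((537,571)),S,cs((492,102)))]])
print("R tip +y corner",[ (w2pal(q[0]).round(1),q[1].round(4)) for q in [tri(T,ct((448,580)),S,cs((538,165)))]])
for n,p in dict(a=(632,318),b=(683,403)).items(): print("L tip @40",w2pal(onz(S,*cs(p),.040)).round(1))
E
```

```text
BL [ 71.  102.5  44. ]
FL [-70.2 102.5  44. ]
FR [ -69.6 -102.2   44. ]
s FL [-69.3 101.3  44. ]
s FR [ -69.5 -103.    44. ]
s BR [  70.8 -100.8   44. ]
s BL [ 70.9 101.8  44. ]
Lc [-72.1  61.5  37. ]
Rc [-71.6 -63.3  37. ]
R tip -y corner [(array([-102.2,  -82.1,   43.2]), np.float64(0.0036))]
R tip +y corner [(array([-102.3,  -41. ,   42.2]), np.float64(0.0011))]
L tip @40 [-98.6  46.7  40. ]
L tip @40 [-95.9  90.4  40. ]
```

The palette hasn't moved: the corners are within about 1 mm of where they were. The clip pivots match the given positions, and the right clip tip is at about (-102, -62, 42) mm in the palette frame. Right clip first.

send_rows:
  moves: [-10,-35,10,0,-20,-70,20,0,-30,-105,35,0,-40,-140,50,0,-50,-170,70,0,-58,-195,90,0,-62,-208,108,0,-62,-208,120,0]

```text
clock: 9.22
tcp_pos: [0.4349, 0.0022, 0.0627]
orientation: [-2.093, -2.342, 0.003]
contact_force: [-0.2, -0.4, -0.1]
grip_width: -0.0
```

```bash
python3 - <<'E'
from h import *; from bench import r
st(r)
a=r.grab_frame("scene");b=r.grab_frame("wrist")
cv2.imwrite("pics/s8.png",np.hstack([crop(a["img"],230,80,430,300,2.0),cv2.resize(b["img"][64:,112:],(400,440))])[:,:,::-1])
E
```

```text
t 9.22 tcp [0.4349 0.0022 0.0627] pal [-104.4  -62.4   62.7] yaw 96.45 F [-0.2 -0.4 -0.1] grip -0.0 j [ 0.29  0.4  -0.51  2.22  0.35  0.6  -0.37]
```

View pics/s8.png

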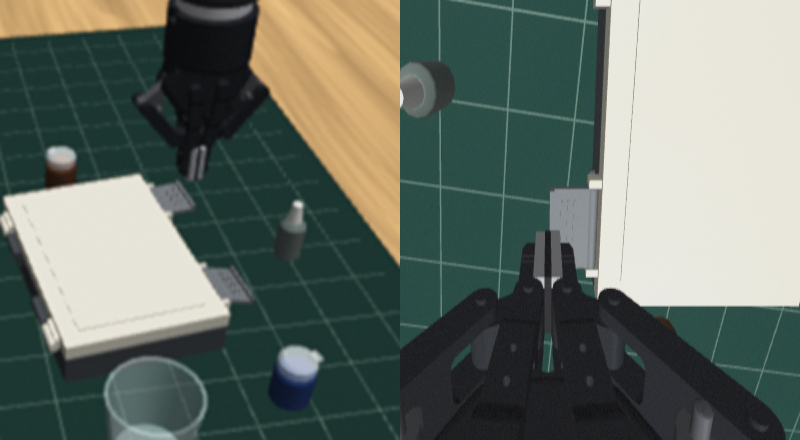

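send_rows:
  moves: [0,6,6,0,0,6,14,0,0,6,20,0,0,6,25,0,0,6,30,0,0,6,35,0,0,6,40,0,0,6,43,0]

```text
clock: 10.32
tcp_pos: [0.4422, 0.0035, 0.02]
orientation: [-2.092, -2.343, 0.001]
contact_force: [-0.6, -0.2, 1.7]
grip_width: 0.0001
```

```bash
python3 - <<'E'
from h import *; from bench import r
st(r)
a=r.grab_frame("scene");b=r.grab_frame("wrist")
cv2.imwrite("pics/s9.png",np.hstack([crop(a["img"],280,110,380,220,4.0),cv2.resize(b["img"][64:,112:],(400,440))])[:,:,::-1])
E
```

```text
t 10.32 tcp [0.4422 0.0035 0.02  ] pal [-97.  -61.9  20. ] yaw 96.49 F [-0.6 -0.2  1.7] grip 0.0001 j [ 0.23  0.49 -0.45  2.22  0.43  0.51 -0.44]
```

View pics/s9.png

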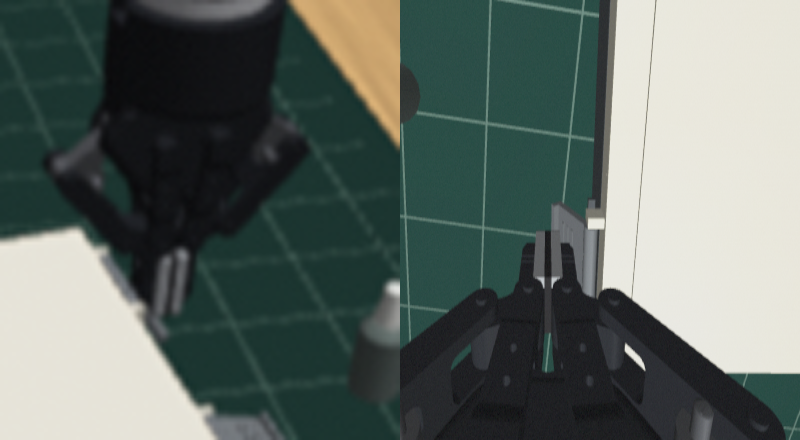

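send_rows:
  moves: [0,0,2,0,0,1,4,0,0,2,5,0,0,3,5,0,0,4,5,0,0,5,5,0]

```text
clock: 11.18
tcp_pos: [0.4461, 0.0039, 0.0148]
orientation: [-2.091, -2.342, 0.003]
contact_force: [-4.2, -0.2, -2.5]
grip_width: 0.0
```

```bash
python3 - <<'E'
from h import *; from bench import r
st(r)
a=r.grab_frame("scene");b=r.grab_frame("wrist")
cv2.imwrite("pics/s10.png",np.hstack([crop(a["img"],280,110,380,220,4.0),cv2.resize(b["img"][64:,112:],(400,440))])[:,:,::-1])
E
```

```text
t 11.18 tcp [0.4461 0.0039 0.0148] pal [-93.  -62.   14.8] yaw 96.49 F [-4.2 -0.2 -2.5] grip 0.0 j [ 0.22  0.5  -0.44  2.22  0.44  0.51 -0.45]
```

View pics/s10.png

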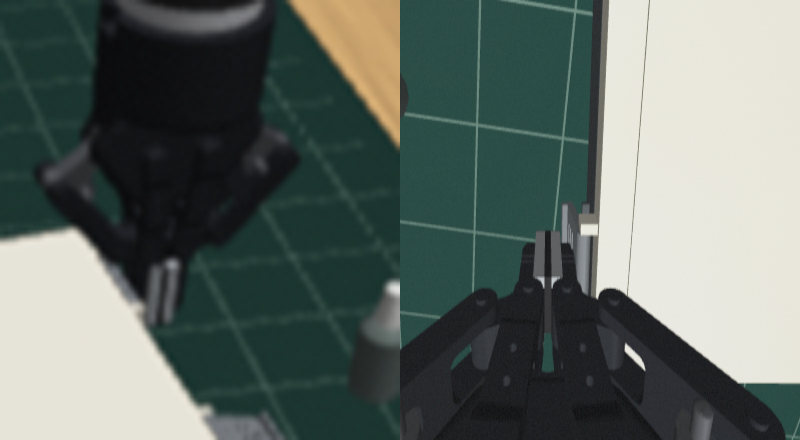

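send_rows:
  moves: [0,1,-1,0,0,1.5,-1,0,0,2,-1,0]

```text
clock: 11.65
tcp_pos: [0.4493, 0.0041, 0.0163]
orientation: [2.092, 2.343, -0.001]
contact_force: [-3.8, -1.6, -1.7]
grip_width: 0.0004
```

```bash
python3 - <<'E'
from h import *; from bench import r
st(r)
b=r.grab_frame("wrist")
cv2.imwrite("pics/s11.png",crop(b["img"],180,180,330,300,5)[:,:,::-1])
E
```

```text
t 11.65 tcp [0.4493 0.0041 0.0163] pal [-89.9 -62.2  16.3] yaw 96.47 F [-3.8 -1.6 -1.7] grip 0.0004 j [ 0.22  0.5  -0.44  2.21  0.44  0.51 -0.44]
```

View pics/s11.png

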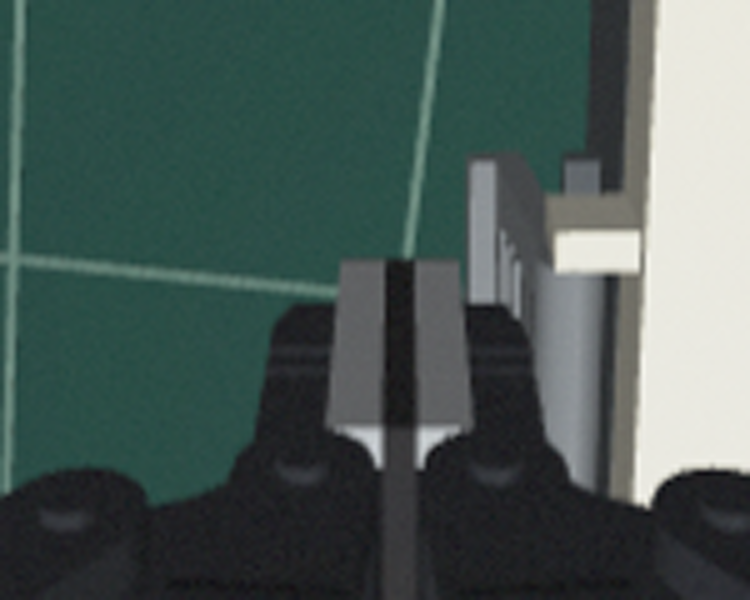

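send_rows:
  moves: [0,0.7,0,0,0,1.4,0,0,0,2,0,0]

```text
clock: 12.08
tcp_pos: [0.4514, 0.0045, 0.0163]
orientation: [-2.092, -2.344, 0.0]
contact_force: [-4.2, -3.1, -2.2]
grip_width: -0.0001
```

```bash
python3 - <<'E'
from h import *; from bench import r
st(r)
b=r.grab_frame("wrist");a=r.grab_frame("scene");A=load("scene1")
cv2.imwrite("pics/s12.png",np.hstack([crop(b["img"],220,180,320,300,4),cv2.resize(a["img"][150:270,220:320],(400,480))])[:,:,::-1])
# shift of palette in scene: phase/template on back-left part
for (x0,y0,x1,y1) in [(228,170,260,260),(250,225,340,262)]:
    tpl=A["img"][y0:y1,x0:x1];k=4
    R=cv2.matchTemplate(cv2.resize(a["img"][y0-6:y1+6,x0-6:x1+6],None,fx=k,fy=k,interpolation=2),cv2.resize(tpl,None,fx=k,fy=k,interpolation=2),cv2.TM_CCOEFF_NORMED)
    _,m,_,l=cv2.minMaxLoc(R);print(m,(l[0]-24)/4,(l[1]-24)/4)
E
```

```text
t 12.07 tcp [0.4514 0.0045 0.0163] pal [-87.7 -61.9  16.3] yaw 96.48 F [-4.2 -3.1 -2.2] grip -0.0001 j [ 0.22  0.5  -0.44  2.21  0.43  0.51 -0.44]
0.9939355850219727 -2.0 1.0
0.9952529072761536 -1.5 0.75
```

View pics/s12.png

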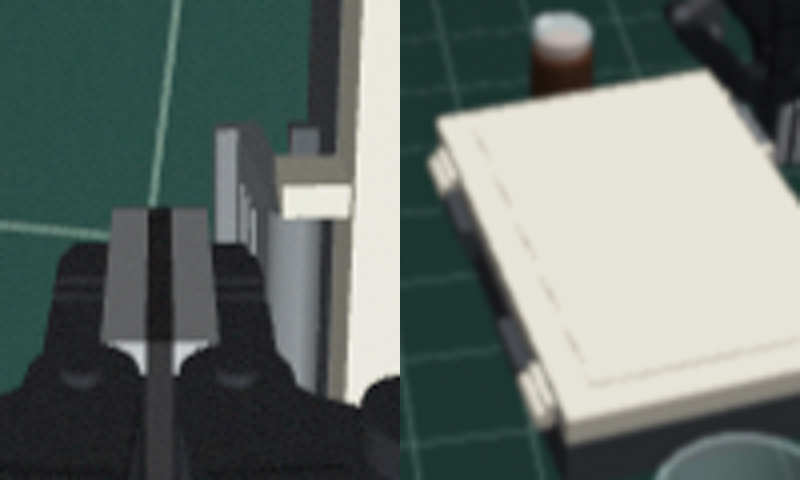

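The palette slid about 2 px (4–5 mm) at a push of around 4 N, so I stop pushing and back off to check the clip.

send_rows:
  moves: [0,-6,0,0,0,-16,-5,0,0,-20,-45,0,0,-10,-100,0,60,0,-140,0,100,30,-140,0]

```text
clock: 12.92
tcp_pos: [0.4712, 0.1082, 0.1598]
orientation: [2.091, 2.337, 0.007]
contact_force: [1.2, -0.2, 0.5]
grip_width: -0.0002
```

```bash
python3 - <<'E'
from h import *; from bench import r
st(r)
t=r.grab_frame("top");a=r.grab_frame("scene");b=r.grab_frame("wrist")
for n,f in (("scene2",a),("top2",t),("wrist2",b)): pickle.dump(f,open(n+".pkl","wb"))
cv2.imwrite("pics/s13.png",crop(a["img"],220,150,370,270,5)[:,:,::-1])
cv2.imwrite("pics/t13.png",crop(t["img"],165,120,325,270,4)[:,:,::-1])
cv2.imwrite("pics/w13.png",b["img"][:,:,::-1])
E
```

```text
t 12.93 tcp [0.4712 0.1082 0.1598] pal [-56.2  38.8 159.8] yaw 96.36 F [ 1.2 -0.2  0.5] grip -0.0002 j [ 0.18  0.31 -0.63  2.04  0.25  0.85 -0.48]
```

View pics/s13.png

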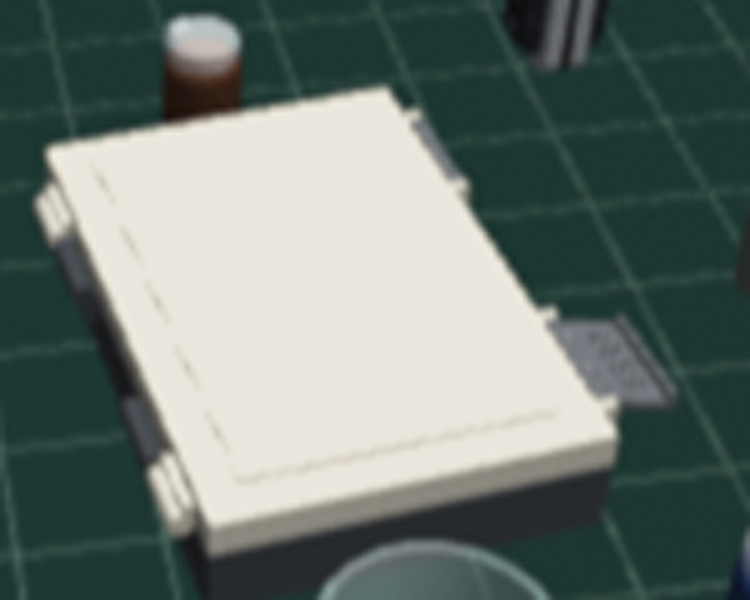

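View pics/t13.png

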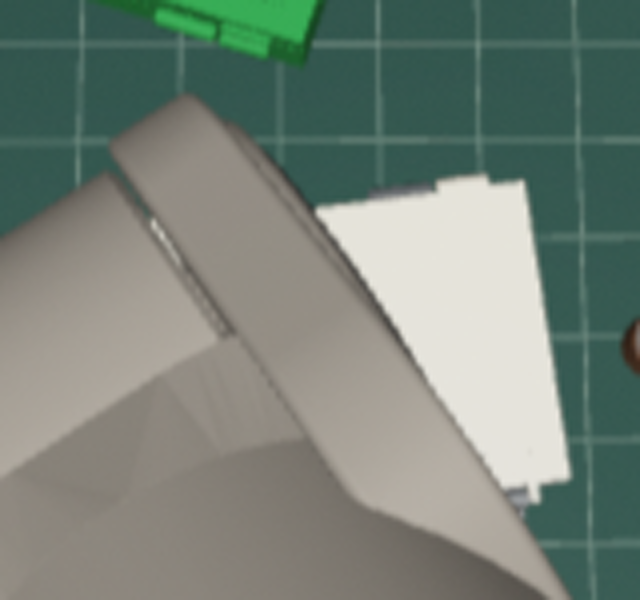

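View pics/w13.png

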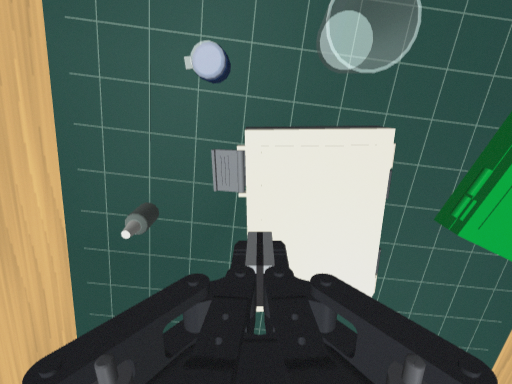

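The right clip is down. I'll re-fit the palette pose and compare the clip's outline with what each fold angle would give.

```bash
python3 - <<'E'
from h import *
T=load("top2");S=load("scene2");W=load("wrist2")
ct=lambda p:(165+(p[0]+.5)/4-.5,120+(p[1]+.5)/4-.5)
cs=lambda p:(220+(p[0]+.5)/5-.5,150+(p[1]+.5)/5-.5)
q={}
for n,p in dict(FL=(617,435),FR=(387,88),BR=(47,150),BL=(206,522)).items(): q[n]=onz(S,*cs(p),.044);print("s",n,q[n].round(4),w2pal(q[n]).round(1))
for n,p in dict(FR=(570,480),BR=(525,182)).items(): w=onz(T,*ct(p),.044);print("t",n,w.round(4),w2pal(w).round(1))
for n,p in dict(FL=(246,128),BL=(394,129)).items(): print("w",n,w2pal(onz(W,*p,.044)).round(1))
E
```

```text
s FL [0.4545 0.1697 0.044 ] [-65.9 101.8  44. ]
s FR [ 0.4797 -0.033   0.044 ] [ -63.8 -102.5   44. ]
s BR [ 0.6185 -0.0145  0.044 ] [ 76.2 -99.7  44. ]
s BL [0.5934 0.1856 0.044 ] [ 73.9 101.8  44. ]
t FR [ 0.4784 -0.0326  0.044 ] [ -65.  -101.9   44. ]
t BR [ 0.618  -0.0155  0.044 ] [  75.6 -100.7   44. ]
w FL [-65.6 102.7  44. ]
w BL [ 72.2 102.7  44. ]
```

```bash
sed -i 's/^C=.*/C=np.array([.5358,.0766]);YAW=np.radians(7.0)/' h.py; python3 - <<'E'
from h import *
T=load("top2");S=load("scene2")
k=10
im=crop(S["img"],295,165,325,195,20)
im2=crop(T["img"],285,235,305,255,20)[:]
for ang,col in ((0,(255,0,0)),(.2,(255,255,0)),(.4,(0,255,255))):
    for f,I,x0,y0 in ((S,im,295,165),(T,im2,285,235)):
        pts=[]
        # outer face (3.5 off) and lip (6.5 off) at end
        for y in (-41,-83):
            for L,off in ((0,3.5),(28,6.5)):
                dx=-(off*np.cos(ang)+L*np.sin(ang));dz=-L*np.cos(ang)+off*np.sin(ang)
                u,v=proj(f,pal2w(-75+dx,y,37+dz));pts.append(((u-x0+.5)*20,(v-y0+.5)*20))
        p=np.array(pts,np.int32)
        cv2.line(I,p[0],p[1],col,1);cv2.line(I,p[2],p[3],col,1);cv2.line(I,p[1],p[3],col,1)
cv2.imwrite("pics/c14.png",np.hstack([cv2.resize(im,(400,400)),cv2.resize(im2,(400,400))])[:,:,::-1])
E
```

```text
(no output)
```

View pics/c14.png

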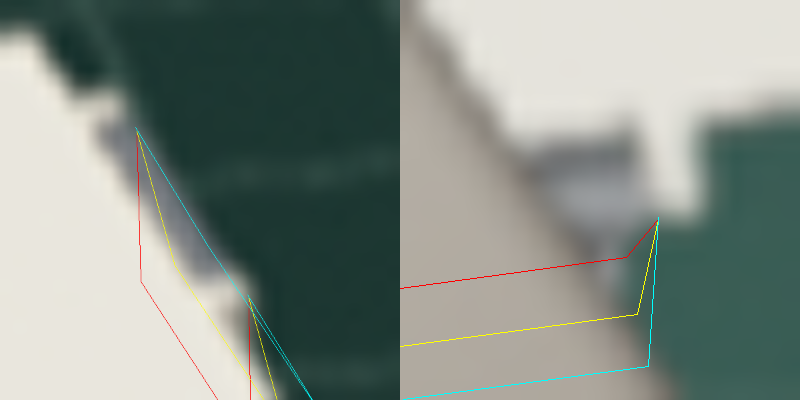

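The shut fingers get thicker above the tips in the jaw direction, so they probably bear on the pivot barrel before the clip is quite flat. I'll turn the tool 90° so the straight finger side (22 mm) faces the clips. That also puts the wrist camera in front of them.

send_rows:
  moves: [0,-5,0,10,0,-10,0,20,0,-15,0,30,0,-20,0,40,0,-25,0,50,0,-30,0,60,0,-35,0,70,0,-40,0,80]

```text
clock: 14.08
tcp_pos: [0.4294, 0.1017, 0.1562]
orientation: [3.11, 0.44, 0.0]
contact_force: [-0.2, 0.1, 0.4]
grip_width: -0.0004
```

```bash
python3 - <<'E'
from h import *; from bench import r
go(r,-100,62,62)
b=r.grab_frame("wrist");pickle.dump(b,open("wrist3.pkl","wb"))
cv2.imwrite("pics/w15.png",b["img"][:,:,::-1])
E
```

```text
t 14.07 tcp [0.4294 0.1017 0.1562] pal [-102.6   37.8  156.2] yaw 16.1 F [-0.2  0.1  0.4] grip -0.0004 j [-0.02  0.22 -0.39  2.15  0.12  0.8  -1.78]
tool shift mm [  6.4 -23.5  94.2]
```

View pics/w15.png

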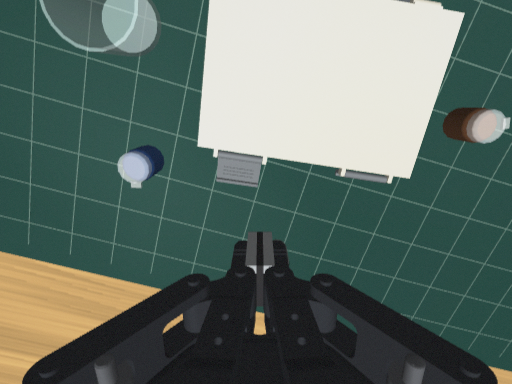

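send_rows:
  moves: [2,-8,25,3,4,-16,50,6,6,-23,75,9,6,-23,92,9,6,-23,92,9]

```text
clock: 14.75
tcp_pos: [0.4282, 0.1257, 0.0634]
orientation: [3.134, 0.208, -0.004]
contact_force: [0.2, 0.4, -0.5]
grip_width: -0.0003
```

```bash
python3 - <<'E'
from h import *; from bench import r
go(r,-100,62,18)
b=r.grab_frame("wrist");a=r.grab_frame("scene")
cv2.imwrite("pics/s16.png",np.hstack([crop(a["img"],280,110,400,242,3.3333),cv2.resize(b["img"][64:,56:456],(400,440)) if 0 else cv2.resize(b["img"][:,80:430],(400,440))])[:,:,::-1])
E
```

```text
t 14.75 tcp [0.4282 0.1257 0.0634] pal [-100.8   61.8   63.4] yaw 7.59 F [ 0.2  0.4 -0.5] grip -0.0003 j [-0.14  0.39 -0.33  2.2   0.22  0.59 -2.08]
tool shift mm [ 1.  -0.2 45.4]
```

View pics/s16.png

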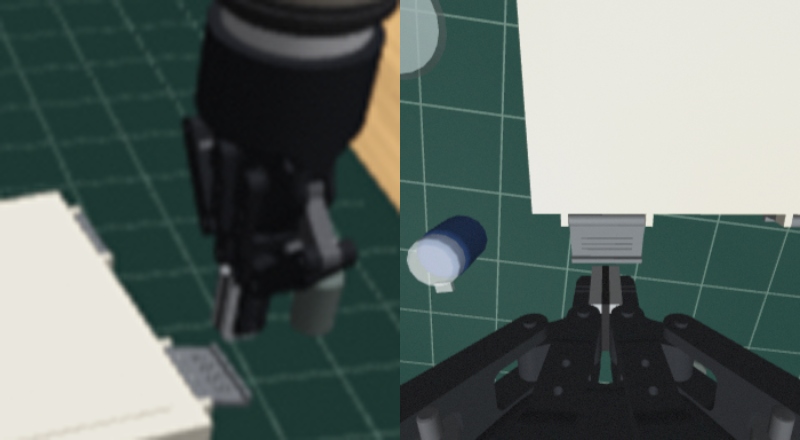

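```bash
python3 - <<'E'
from h import *; from bench import r
b=r.grab_frame("wrist");st(r)
W=b["world_to_cam"];print("cam",w2pal(-W[:3,:3].T@W[:3,3]))
px=lambda X,Y:(80+X*.875,Y*384/440)
print("clip end",w2pal(onz(b,*px(605,260),.036)),"lid front",w2pal(onz(b,*px(540,213),.044)),w2pal(onz(b,*px(760,213),.044)))
print("finger end front",w2pal(onz(b,*px(605,266),.0634)))
E
```

```text
t 14.9 tcp [0.4297 0.1263 0.065 ] pal [-99.2  62.3  65. ] yaw 7.51 F [0.5 0.1 0.4] grip 0.0002 j [-0.14  0.38 -0.33  2.2   0.22  0.59 -2.08]
cam [-20.40817428  62.97075572 208.08825813]
clip end [ -99.36405141 -179.7850472    36.        ] lid front [ -67.90336405 -121.38501193   44.        ] [ -66.79804962 -242.23328412   44.        ]
finger end front [ -90.14022083 -142.49283251   63.4       ]
```

```bash
python3 - <<'E'
from h import *; from bench import r
b=r.grab_frame("wrist")
px=lambda X,Y:(80+(X-400)*.875,Y*384/440)
print("clip end",w2pal(onz(b,*px(605,260),.036)),"lid front",w2pal(onz(b,*px(540,213),.044)),w2pal(onz(b,*px(760,213),.044)))
print("finger end front",w2pal(onz(b,*px(605,266),.0634)))
E
```

```text
clip end [-101.31779731   62.29500132   36.        ] lid front [-69.62821709  98.29881744  44.        ] [-68.55747925 -22.61356123  44.        ]
finger end front [-91.78769822  62.38388483  63.4       ]
```

send_rows:
  moves: [3,0,10,0,3,0,18,0,3,0,25,0,3,0,30,0,3,0,35,0,3,0,40,0,3,0,46,0,3,0,50,0]

```text
clock: 15.95
tcp_pos: [0.4332, 0.1272, 0.0143]
orientation: [-3.134, -0.205, -0.003]
contact_force: [4.0, -2.1, 9.4]
grip_width: -0.0003
```

```bash
python3 - <<'E'
from h import *; from bench import r
st(r)
b=r.grab_frame("wrist");a=r.grab_frame("scene")
cv2.imwrite("pics/s17.png",np.hstack([crop(a["img"],280,110,400,242,3.3333),crop(b["img"],180,150,340,326,2.5)])[:,:,::-1])
E
```

```text
t 15.95 tcp [0.4332 0.1272 0.0143] pal [-95.6  62.7  14.3] yaw 7.49 F [ 4.  -2.1  9.4] grip -0.0003 j [-0.19  0.49 -0.28  2.22  0.29  0.47 -2.14]
```

View pics/s17.png

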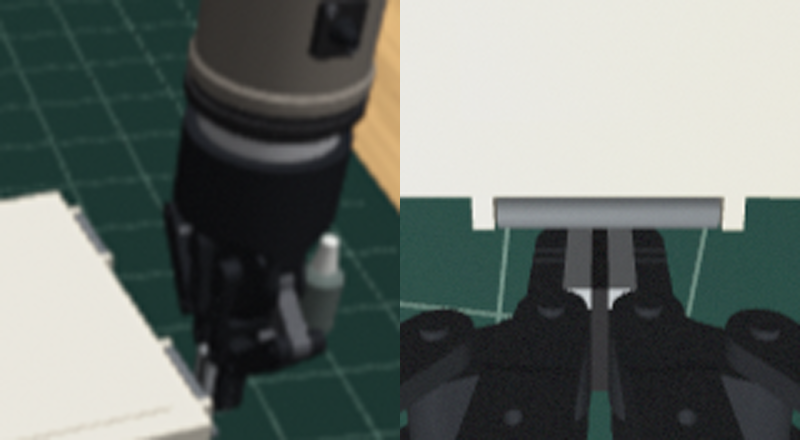

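send_rows:
  moves: [0,0,-2,0,-1,0,-4,0,-1,0,-4,0]

```text
clock: 16.42
tcp_pos: [0.4311, 0.1268, 0.0184]
orientation: [3.135, 0.205, -0.0]
contact_force: [-0.2, -0.0, -0.4]
grip_width: 0.0
```

```bash
python3 - <<'E'
from h import *; from bench import r
st(r)
b=r.grab_frame("wrist");a=r.grab_frame("scene")
cv2.imwrite("pics/s18.png",np.hstack([crop(a["img"],300,160,360,226,6.6667),crop(b["img"],180,150,340,326,2.5)])[:,:,::-1])
A=load("scene2")
for (x0,y0,x1,y1) in [(225,170,260,260),(250,225,340,262)]:
    tpl=A["img"][y0:y1,x0:x1];k=4
    R=cv2.matchTemplate(cv2.resize(a["img"][y0-6:y1+6,x0-6:x1+6],None,fx=k,fy=k,interpolation=2),cv2.resize(tpl,None,fx=k,fy=k,interpolation=2),cv2.TM_CCOEFF_NORMED)
    _,m,_,l=cv2.minMaxLoc(R);print(m,(l[0]-24)/4,(l[1]-24)/4)
E
```

```text
t 16.43 tcp [0.4311 0.1268 0.0184] pal [-97.8  62.6  18.4] yaw 7.49 F [-0.2 -0.  -0.4] grip 0.0 j [-0.18  0.48 -0.29  2.22  0.28  0.48 -2.13]
0.9999555945396423 0.0 0.0
0.9998651146888733 0.0 0.0
```

View pics/s18.png

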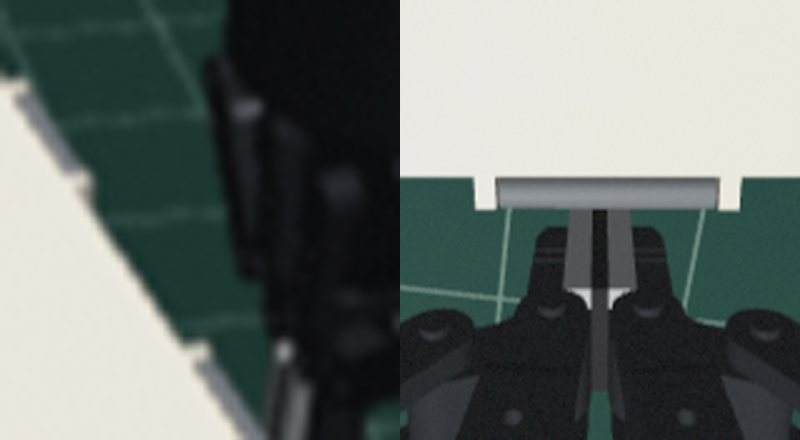

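send_rows:
  moves: [1,0,0,0,2,0,0,0,3,0,0,0,3,0,0,0]

```text
clock: 17.02
tcp_pos: [0.4344, 0.1273, 0.0183]
orientation: [-3.135, -0.205, -0.0]
contact_force: [-0.3, -0.8, -0.1]
grip_width: -0.0
```

send_rows:
  moves: [0.7,0,0,0,1.3,0,0,0,1.3,0,0,0]

```text
clock: 17.4
tcp_pos: [0.4351, 0.1273, 0.0181]
orientation: [3.135, 0.205, -0.001]
contact_force: [-1.8, 0.2, -0.3]
grip_width: -0.0
```

send_rows:
  moves: [0.5,0,0,0,1,0,0,0,1,0,0,0]

```text
clock: 17.77
tcp_pos: [0.4363, 0.1274, 0.0182]
orientation: [3.135, 0.205, -0.001]
contact_force: [-2.4, -1.0, -1.5]
grip_width: 0.0003
```

send_rows:
  moves: [0.5,0,0,0,1,0,0,0,1,0,0,0]

```text
clock: 18.15
tcp_pos: [0.4376, 0.1276, 0.0183]
orientation: [3.135, 0.205, -0.0]
contact_force: [-3.2, -0.5, -1.2]
grip_width: -0.0002
```

```bash
cat > mv.py <<'E'
from h import *
def moved(a,ref="scene2"):
    A=load(ref)
    for (x0,y0,x1,y1) in [(225,170,260,260),(250,225,340,262)]:
        tpl=A["img"][y0:y1,x0:x1];k=8
        R=cv2.matchTemplate(cv2.resize(a["img"][y0-6:y1+6,x0-6:x1+6],None,fx=k,fy=k,interpolation=2),cv2.resize(tpl,None,fx=k,fy=k,interpolation=2),cv2.TM_CCOEFF_NORMED)
        _,m,_,l=cv2.minMaxLoc(R);print("match",round(m,4),(l[0]-48)/8,(l[1]-48)/8)
E
python3 - <<'E'
from mv import *; from bench import r
st(r)
a=r.grab_frame("scene");moved(a)
E
```

```text
t 18.15 tcp [0.4376 0.1276 0.0183] pal [-91.3  62.6  18.3] yaw 7.49 F [-3.2 -0.5 -1.2] grip -0.0002 j [-0.18  0.48 -0.29  2.2   0.28  0.49 -2.13]
match 1.0 0.0 0.0
match 0.9999 0.0 0.0
```

Palette is unmoved. I'll go on gently.

send_rows:
  moves: [0.5,0,0,0,1,0,0,0,1,0,0,0]

```text
clock: 18.58
tcp_pos: [0.4387, 0.1277, 0.0183]
orientation: [3.135, 0.205, 0.0]
contact_force: [-1.4, -0.6, -2.0]
grip_width: 0.0001
```

```bash
python3 - <<'E'
from mv import *; from bench import r
st(r)
a=r.grab_frame("scene");moved(a)
b=r.grab_frame("wrist")
cv2.imwrite("pics/s19.png",np.hstack([crop(a["img"],300,160,360,226,6.6667),crop(b["img"],180,150,340,326,2.5)])[:,:,::-1])
E
```

```text
t 18.57 tcp [0.4387 0.1277 0.0183] pal [-90.2  62.6  18.3] yaw 7.48 F [-1.4 -0.6 -2. ] grip 0.0001 j [-0.18  0.48 -0.29  2.2   0.28  0.49 -2.13]
match 1.0 0.0 0.0
match 0.9999 0.0 0.0
```

View pics/s19.png

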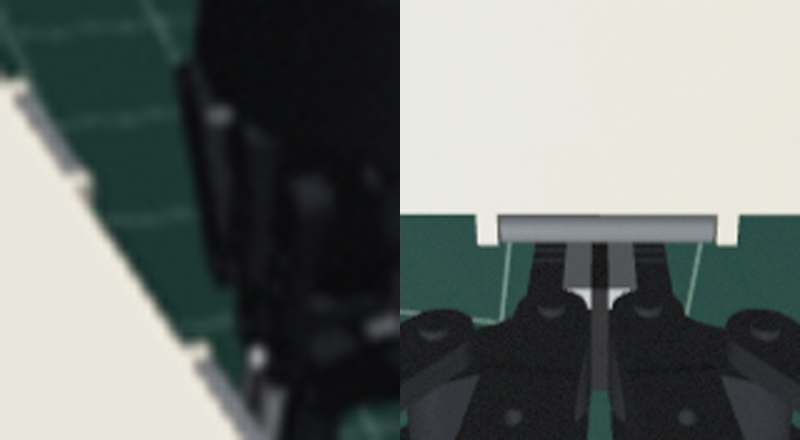

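send_rows:
  moves: [0.5,0,0,0,1,0,0,0,1,0,0,0]

```text
clock: 19.05
tcp_pos: [0.439, 0.1278, 0.0182]
orientation: [3.135, 0.205, -0.001]
contact_force: [-5.0, -0.7, -0.3]
grip_width: -0.0003
```

```bash
python3 - <<'E'
from mv import *; from bench import r
st(r)
a=r.grab_frame("scene");moved(a);st(r)
E
```

```text
t 19.05 tcp [0.439  0.1278 0.0182] pal [-89.8  62.6  18.2] yaw 7.5 F [-5.  -0.7 -0.3] grip -0.0003 j [-0.18  0.49 -0.29  2.2   0.28  0.49 -2.13]
match 0.9999 0.0 0.0
match 0.9999 0.0 0.0
t 19.1 tcp [0.4391 0.1278 0.0182] pal [-89.8  62.6  18.2] yaw 7.5 F [-5.2 -1.1 -2. ] grip 0.0001 j [-0.18  0.49 -0.29  2.2   0.28  0.49 -2.13]
```

The force jumped to 5 N with the tool stopped at -89.8 and the palette still, so the left clip is flat (finger face at about -78.8, against -78.5 expected). I'll back off and press the right clip the same way.

send_rows:
  moves: [-6,0,0,0,-13,0,-2,0,-14,20,-5,0,-14,45,-5,0,-14,70,-5,0,-14,95,-5,0,-14,118,-5,0,-14,125,0,0]

```text
clock: 20.1
tcp_pos: [0.4428, 0.0009, 0.0187]
orientation: [3.135, 0.201, 0.004]
contact_force: [0.4, 0.6, -0.8]
grip_width: -0.0001
```

```bash
python3 - <<'E'
from mv import *; from bench import r
go(r,-95,-62,18)
a=r.grab_frame("scene");moved(a)
b=r.grab_frame("wrist")
cv2.imwrite("pics/s20.png",np.hstack([crop(a["img"],290,160,370,248,5),crop(b["img"],180,130,340,306,2.5)])[:,:,::-1])
E
```

```text
t 20.1 tcp [0.4428 0.0009 0.0187] pal [-101.5  -63.8   18.7] yaw 7.35 F [ 0.4  0.6 -0.8] grip -0.0001 j [ 0.1   0.47 -0.29  2.23  0.29  0.47 -1.86]
tool shift mm [ 6.5 -1.7  0.7]
match 0.9999 0.0 0.0
match 0.9998 0.0 0.0
```

View pics/s20.png

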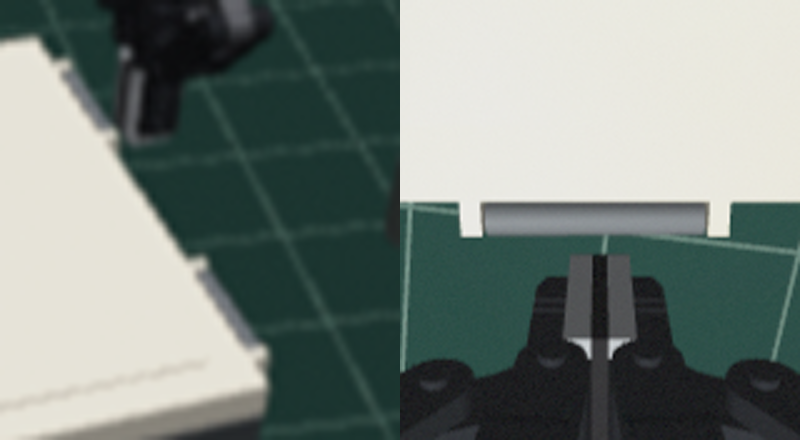

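Now the gentle push on the right clip.

send_rows:
  moves: [2,-1,0,0,4,-1,0,0,6,-1,0,0,7,-1,0,0,7,-1,0,0]

```text
clock: 20.82
tcp_pos: [0.4489, 0.0042, 0.0183]
orientation: [3.135, 0.205, 0.0]
contact_force: [0.3, -0.6, -0.6]
grip_width: -0.0001
```

send_rows:
  moves: [0.5,0,0,0,1,0,0,0,1,0,0,0]

```text
clock: 21.2
tcp_pos: [0.4498, 0.0042, 0.0183]
orientation: [3.135, 0.205, 0.0]
contact_force: [-0.2, 0.7, -0.5]
grip_width: -0.0
```

send_rows:
  moves: [0.5,0,0,0,1,0,0,0,1,0,0,0]

```text
clock: 21.58
tcp_pos: [0.4508, 0.0044, 0.0183]
orientation: [-3.135, -0.205, -0.0]
contact_force: [0.2, 0.5, 0.7]
grip_width: 0.0001
```

```bash
python3 - <<'E'
from mv import *; from bench import r
st(r)
a=r.grab_frame("scene");moved(a);st(r)
E
```

```text
t 21.57 tcp [0.4508 0.0044 0.0183] pal [-93.1 -61.4  18.3] yaw 7.49 F [0.2 0.5 0.7] grip 0.0001 j [ 0.09  0.48 -0.29  2.22  0.29  0.48 -1.86]
match 0.9999 0.0 0.0
match 0.9998 0.0 0.0
t 21.62 tcp [0.4508 0.0043 0.0183] pal [-93.2 -61.4  18.3] yaw 7.48 F [-0.4 -0.4  0.8] grip -0.0002 j [ 0.09  0.48 -0.29  2.22  0.29  0.48 -1.86]
```

send_rows:
  moves: [0.5,0,0,0,1,0,0,0,1,0,0,0]

```text
clock: 22.0
tcp_pos: [0.4518, 0.0045, 0.0183]
orientation: [3.135, 0.205, 0.0]
contact_force: [-0.2, 0.4, 0.2]
grip_width: -0.0
```

send_rows:
  moves: [0.5,0,0,0,1,0,0,0,1,0,0,0]

```text
clock: 22.38
tcp_pos: [0.4529, 0.0046, 0.0183]
orientation: [3.135, 0.205, 0.0]
contact_force: [0.1, -0.1, -0.5]
grip_width: -0.0005
```

send_rows:
  moves: [0.3,0,0,0,0.7,0,0,0,0.7,0,0,0]

```text
clock: 22.75
tcp_pos: [0.4532, 0.0046, 0.0182]
orientation: [3.135, 0.205, -0.001]
contact_force: [-0.6, 0.1, -0.4]
grip_width: -0.0
```

```bash
python3 - <<'E'
from mv import *; from bench import r
st(r)
a=r.grab_frame("scene");moved(a);st(r)
E
```

```text
t 22.75 tcp [0.4532 0.0046 0.0182] pal [-90.8 -61.4  18.2] yaw 7.49 F [-0.6  0.1 -0.4] grip -0.0 j [ 0.09  0.48 -0.29  2.21  0.29  0.49 -1.86]
match 0.9999 0.0 0.0
match 0.9998 0.0 0.0
t 22.8 tcp [0.4532 0.0046 0.0183] pal [-90.7 -61.4  18.3] yaw 7.49 F [-0.7 -0.5 -0.5] grip -0.0002 j [ 0.09  0.48 -0.29  2.21  0.29  0.49 -1.86]
```

send_rows:
  moves: [0.4,0,0,0,0.8,0,0,0,0.8,0,0,0]

```text
clock: 23.18
tcp_pos: [0.4538, 0.0047, 0.0181]
orientation: [3.135, 0.205, -0.001]
contact_force: [-2.0, 0.3, -0.4]
grip_width: -0.0001
```

send_rows:
  moves: [0.4,0,0,0,0.8,0,0,0,0.8,0,0,0]

```text
clock: 23.55
tcp_pos: [0.4547, 0.0048, 0.0181]
orientation: [3.135, 0.205, -0.001]
contact_force: [-2.7, -0.5, -2.1]
grip_width: -0.0001
```

```bash
python3 - <<'E'
from mv import *; from bench import r
st(r)
a=r.grab_frame("scene");moved(a);st(r)
E
```

```text
t 23.55 tcp [0.4547 0.0048 0.0181] pal [-89.2 -61.4  18.1] yaw 7.48 F [-2.7 -0.5 -2.1] grip -0.0001 j [ 0.09  0.48 -0.29  2.21  0.28  0.49 -1.86]
match 0.9999 0.0 0.0
match 0.9998 0.0 0.0
t 23.6 tcp [0.4547 0.0048 0.0181] pal [-89.2 -61.4  18.1] yaw 7.49 F [-2.6  0.  -2.2] grip 0.0002 j [ 0.09  0.48 -0.29  2.21  0.28  0.49 -1.86]
```

send_rows:
  moves: [0.4,0,0,0,0.8,0,0,0,0.8,0,0,0]

```text
clock: 23.98
tcp_pos: [0.455, 0.0049, 0.0181]
orientation: [3.135, 0.205, -0.002]
contact_force: [-4.8, -0.8, -0.7]
grip_width: -0.0003
```

```bash
python3 - <<'E'
from mv import *; from bench import r
st(r)
a=r.grab_frame("scene");moved(a);st(r)
E
```

```text
t 23.98 tcp [0.455  0.0049 0.0181] pal [-88.9 -61.4  18.1] yaw 7.49 F [-4.8 -0.8 -0.7] grip -0.0003 j [ 0.09  0.48 -0.29  2.2   0.28  0.49 -1.86]
match 0.9999 0.0 0.0
match 0.9998 0.0 0.0
t 24.02 tcp [0.455  0.0049 0.0181] pal [-88.9 -61.4  18.1] yaw 7.49 F [-5.5 -1.1 -1. ] grip 0.0005 j [ 0.09  0.48 -0.29  2.2   0.28  0.49 -1.86]
```

It stopped hard in the same way (5 N, palette still), after closing the last ~1.5 mm. I'll withdraw and check everything.

send_rows:
  moves: [-6,0,0,0,-14,0,-2,0,-15,0,-40,0,-15,20,-90,0,-10,60,-140,0,-5,110,-150,0,0,165,-150,0,0,215,-150,0]

```text
clock: 25.02
tcp_pos: [0.4847, -0.2103, 0.1694]
orientation: [3.133, 0.205, 0.005]
contact_force: [0.6, -0.4, -0.6]
grip_width: -0.0
```

```bash
python3 - <<'E'
from mv import *; from bench import r
st(r)
t=r.grab_frame("top");a=r.grab_frame("scene");b=r.grab_frame("wrist");moved(a)
pickle.dump(a,open("scene3.pkl","wb"));pickle.dump(t,open("top3.pkl","wb"))
cv2.imwrite("pics/s21.png",crop(a["img"],220,150,370,270,5)[:,:,::-1])
cv2.imwrite("pics/t21.png",np.hstack([cv2.resize(t["img"],(400,300)),cv2.resize(b["img"],(400,300))])[:,:,::-1])
cv2.imwrite("pics/t21b.png",crop(t["img"],175,150,325,262,5)[:,:,::-1])
E
```

```text
t 25.02 tcp [ 0.4847 -0.2103  0.1694] pal [ -85.7 -278.6  169.4] yaw 7.47 F [ 0.6 -0.4 -0.6] grip -0.0 j [ 0.52  0.32 -0.28  1.95  0.11  0.88 -1.26]
match 0.9998 0.0 0.0
match 0.9996 0.0 0.0
```

View pics/s21.png

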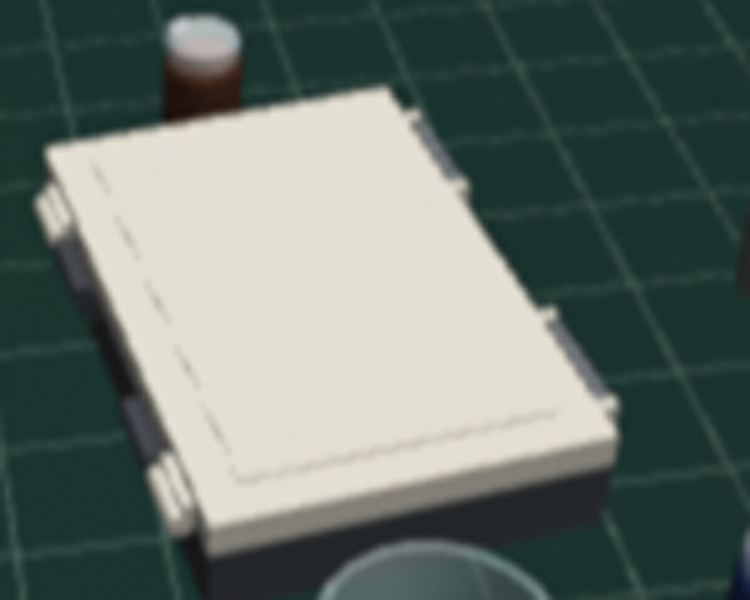

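View pics/t21.png

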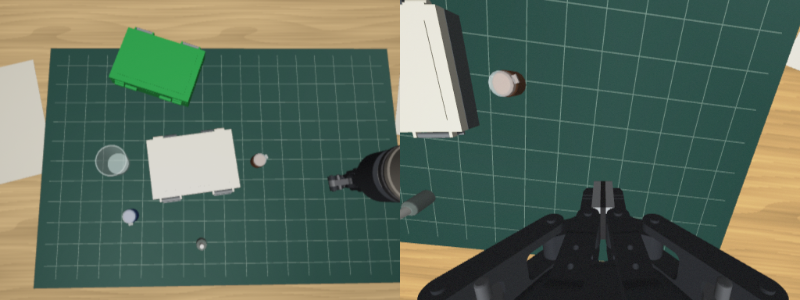

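View pics/t21b.png

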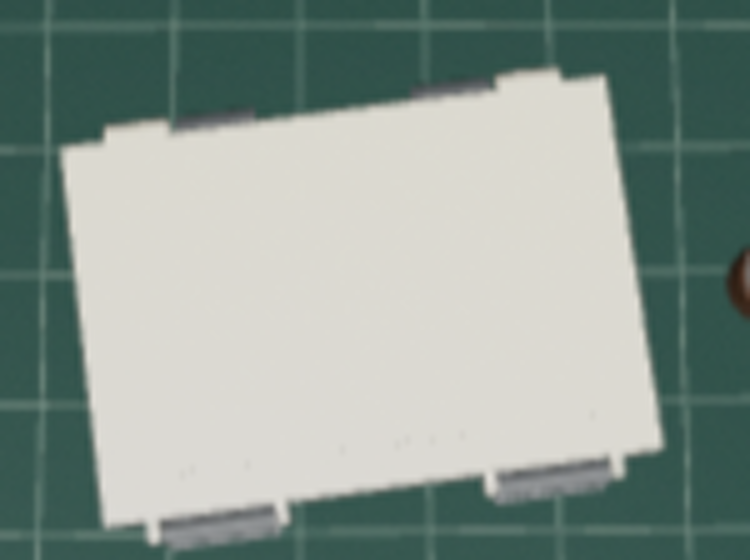

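Lid flush, and both clips look alike: in the top crop the lips end near (222,545) and (555,497). One numeric check of the fold angle, and of the other things' positions.

```bash
python3 - <<'E'
from h import *
T=load("top3");T0=load("top0")
cc=lambda u,v:(round((u-175+.5)*5-.5),round((v-150+.5)*5-.5))
for y in (62,-62):
    for ang in (0,.1,.2,.4):
        dx=-(6.5*np.cos(ang)+28*np.sin(ang));dz=-28*np.cos(ang)+6.5*np.sin(ang)
        print(y,ang,cc(*proj(T,pal2w(-75+dx,y,37+dz))))
d=np.abs(T["img"].astype(int)-T0["img"]).sum(2)
for n,(u,v) in dict(potA=(166,277),potB=(332,205),drop=(258,314),glass=(143,205)).items(): print(n,(d[v-22:v+23,u-20:u+20]>60).sum())
E
```

```text
62 0 (229, 539)
62 0.1 (230, 547)
62 0.2 (230, 554)
62 0.4 (231, 567)
-62 0 (552, 496)
-62 0.1 (553, 503)
-62 0.2 (554, 510)
-62 0.4 (557, 523)
potA 0
potB 0
drop 0
glass 0
```

```bash
python3 - <<'E'
from bench import r
print(r.get_obs()["clock"]); print(r.hand_in())
E
```

```text
25.175
the job is handed in; nothing more can be done
None
```

The wet palette is closed: the lid lies flush on the tray and both front clips are folded down. I handed the job in at 25.2 s of the 54 s allowed; no verdict was reported.

- **Lid:** I pushed it shut with the closed fingertips. The last push met a firm stop at about 10 N, and both camera views show it flush all round.
- **Clips:** Both ended against a firm stop at about 5 N, with the palette holding still. In the top view they look alike and within about 0.1 rad of fully folded. The left reads slightly more open than the right (about 0.08 against 0.02), which is within the measuring error.
- **Palette moved slightly:** My first push on the right clip slid the palette back about 4–5 mm and turned it about 0.5°. The fingers had been pressing on the clip's pivot instead of its flap. I turned the tool 90° and finished both clips without the palette moving again.
- **Other things:** The pots, bottle and glass show no change from the first top picture.
- **Left clip force:** While I was folding this clip, the force on the tool briefly read about 10 N; I eased off and nothing shifted.

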